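# Open the takeaway-lid rack for restocking

## Task

The takeaway-lid rack on the counter is running low: open it for a fresh stack. With the fingertips press the orange release on the grey follower and, keeping it pressed, push the follower back along its bar, away from the lids, until it is fully home against the wooden plate at the loading end; then let the release spring up and leave the follower standing there. Do not shove or lift the rack, leave the lids lying in it, and leave the spare lids, the cup and the milk pitcher where they stand.

Things in the scene. Friction and masses are not known exactly. Their poses are not given: they have to be found in the camera images.
- lid_rack: Rack for takeaway lids, 282 x 108 mm, loose on rubber feet (about 2.4 kg): dark base plate, two wooden end plates, two steel rods and a toothed bar between them. Origin: underside centre, on the counter; x along the bar, z up. At -x the two-horned dispensing end (98 mm tall), at +x the plain loading end (64 mm tall, inner face at x = 133 mm, 3 mm bumpers).
- follower (a joint): Position of the grey follower (sliding jaw, 78 x 78 mm in plan) along the rack's +x, m. 0: face nearest the lids (at rack x = -62 mm); 0.114: fully home on the loading end's bumpers. Starts at about 0 to 0.03. Friction about 2 N. Without the release the ratchet stops it towards +x within 8 mm; only the last 10 mm before home have no teeth.
- release (a joint): How far the orange release is pressed down, m: 0 up, 0.008 fully down. A spring pushes it up, 3 N at the top, 6 N fully down. At the start the pawl may ride on a tooth's ramp, so that it rests up to 0.0045 down. The ratchet is free while it is pressed by more than 0.005; let go at home, it springs fully up.
- release_top (a point): Centre of the top of the orange release, a ribbed button 36 mm along the bar, 42 mm across, 62 mm above the counter when up. It sinks straight down and travels with the follower, in a well 49 mm long, open at the sides: 25 mm from its centre towards the lids is the face plate (top 96 mm above the counter), 24 mm towards the loading end the push block.
- push_face (a point): Middle of the face of the grey push block that looks towards the lids (78 mm wide, 48 to 84 mm above the counter, this point at 72 mm). Fingertips standing on the release push the follower home against this face.
- lids_in_rack: Black lids left in the rack: one stack, 91 mm diameter, 66 mm long, lying on the rods with its axis along the bar between dispensing end and follower; top 122 mm above the counter. Origin: centre of its end face at the dispensing end; its z runs along the rack's x. Must stay lying there.
- spare_lids: A fresh stack of black lids standing on the far side of the rack, 91 mm diameter, 66 mm tall. Origin: centre of its underside. Must not be disturbed.
- cup: Cream cup standing on the far side of the rack, 86 mm wide, 102 mm with its handle, 56 mm tall. Origin: underside. Must not be disturbed.
- milk_pitcher: Small steel milk pitcher standing on the near side of the rack, 72 x 99 mm, 88 mm tall. Origin: underside. Must not be disturbed.
Things that resemble listed ones, but are neither listed nor needed, are in the scene too. What is shaped like the lids_in_rack but pink is not meant. Leave any blue look-alike of the spare_lids alone.

How it is judged:
On the way, in this order (a step that is already met when the one before it is completed fails the run):
1. the fingers hold the release pressed, the follower still near the lids (value of joint release above 0.005 m and contact force between the fingers and release above 1 N and value of joint follower below 0.045 m), for 0.1 s.
2. the follower is pushed home at the loading end (value of joint follower above 0.106 m), for 0.1 s.
At the end, for the whole second after the job is handed in: Follower within 8 mm of fully home, release up (under 2 mm), rack within 30 mm of its start and level, its lids still lying on the rods (slid at most 20 mm), spare lids, cup and pitcher upright and within 20 mm of their starts (value of joint follower above 0.106 m and value of joint release below 0.002 m and distance of lid_rack from where it was at the start of the episode below 0.03 m and angle between lid_rack's own z axis and vertical below 0.05 rad and x of lids_in_rack in the frame of lid_rack between -0.14 and -0.112 m and angle between the z axis of lids_in_rack and the x axis of lid_rack, either way round below 0.1 rad and distance of each of spare_lids, cup, milk_pitcher from where it was at the start of the episode below 0.02 m and angle between each of spare_lids, cup, milk_pitcher's own z axis and vertical below 0.1 rad and linear speed of lid_rack below 0.02 m/s); the robot touches nothing.
It fails at once if the rack is shoved more than 30 mm, or lifted or tipped (distance of lid_rack from where it was at the start of the episode above 0.03 m or height (world z) of lid_rack above 0.012 m or angle between lid_rack's own z axis and vertical above 0.12 rad).
It fails at once if the lids in the rack are lifted (z of lids_in_rack in the frame of lid_rack above 0.09 m).
It fails at once if the spare lids, the cup or the pitcher are knocked, lifted or carried (distance of any of spare_lids, cup, milk_pitcher from where it was at the start of the episode above 0.02 m).
It also fails if it takes over 32 s, if anything falls off the work surface, if the arm or the gripper's body presses on something with over 40 N, if the wrist force passes 120 N, or if a joint passes its speed limit or range.

## Robot

A 7-joint arm with a two-finger parallel gripper is mounted at the origin on a cart in front of the work surface, level with it; the furniture and walls round the work are solid. World frame = base frame: x ahead of the robot, y to its left, z up, the work surface at z = 0. Lengths are in m, angles in rad, forces in N, time in s.
With the tool pointing down it reaches from about 0.425 to 0.875 m from the base axis. Payload 4.7 kg.
Tool frame: the origin (TCP) lies midway between the tips of the shut fingers; the grasp point (between the pads) lies 19 mm behind it; z points along the fingers, y is the line along which they close (so a half turn about z gives the same grasp; the last joint's range is limited). The gripper opens to 87 mm and grips with 3 to 60 N. Pads are 19 mm wide; open, the fingers measure 117 mm over their backs; the gripper's body (75 mm by 190 mm) begins 51 mm behind the grasp point.
Start: joints at [-1.158, 0.321, -0.07, 1.45, 0.023, 1.371, -0.057], TCP at [0.252, 0.599, 0.223] pointing down, gripper open.
Joint ranges: [-2.86, 2.86], [-0.3, 2.09], [-1.38, 1.24], [0.06, 2.45], [-1.56, 4.7], [0.09, 2.05], [-2.69, 2.69]. Speed limits (rad/s): [2.57, 2.57, 3.14, 3.14, 3.14, 3.14, 3.14].

## Interface

Orientations are given as a rotation vector (axis times angle).
In Python, from bench import ctrl gives the robot as it stands. The module is installed in compiled form; this text tells all that it offers.
- The arm moves only by the shell command python3 -m handwheel 'ROWS' [FORCE]. ROWS is JSON, a list of rows, each a list of 7 numbers: the finger opening in m, from 0 to 0.087, then the shift along the tool's x, y, z in m, then the turn, a rotation vector about the tool's x, y, z in degrees. A call has 1 to 12 rows; each row shifts and turns the commanded pose from where the row before left it, along the tool's axes as they then stand; what a row does not reach is not made up. A row lasts 1/8 s, in which the tool goes at most 62.5 mm and 10.7 degrees, less where a joint would pass 70% of its speed; a pose out of reach is approached as far as the arm can. A call is refused whole if a number of a shift passes 0.0625 or a number of a turn 10.7, either way. A call with a gripper value outside its range is refused whole. The fingers move at their own pace and stop on an object; FORCE is the grip in N (left out, the last holds). Time passes only in rows, so rows that do not move let the fingers close. It gives the time, the measured TCP pose, the force, the opening and the grip force at its end, in the units of the state.
- ctrl.get_state(): the state, without advancing time (a new reading comes with each control period).
- ctrl.get_image(name): name is "scene" or "side" or "wrist"; returns (picture, depth): 384x512x3 uint8, blue, green, red; 384x512 float32, m along the optical axis (not along the pixel's ray), 0 where there is no reading.
- ctrl.camera_info(name): a dict with "intrinsics" (3x3 intrinsics, pixels), "D" ([k1, k2, p1, p2, k3] as OpenCV has them; the pictures are not rectified), "R" (3x3) and "t" (3): a world point X has camera coordinates R X + t. Camera axes: x right, y down, z forward; pixel columns grow to the right and rows downward; lengths in m; the calibration is good to about 2 mm. A picture is of the moment at which its call begins: read the wrist's pose just before it. camera_info takes no time and is no camera call; for the wrist camera it gives the pose at the moment of the call.
- ctrl.close_job(): hands the job in; it is judged then, once.
The state is a dict: "time": time; "joint_positions": joint angles; "qd": joint speeds; "joint_torque": joint torques, N m; "position": TCP position; "tool_rot": TCP orientation; "ft_force": force on the tool from outside, world axes, zero at the start; "torque": the same for the moment, N m; "grip_width": opening from 0.0 (shut) to 1.0 (fully open); "grip_force": force on a finger pad.
Only numpy, scipy, OpenCV 4.12 (cv2) and the standard library are available. Lean on these libraries where they do the work, as an engineer would, in place of code of your own. Each camera call takes 0.05 s, during which the arm holds its last target. There are 200 camera calls.

## Working session

There is one attempt and no reset: what is moved stays moved. The work goes in short steps, Python scripts to look and compute and a shell command to move; the robot and the scene stay as the last step left them, time stands still between calls to the robot, and variables do not carry over. Pictures are saved under pics/ and viewed, at most 10 in all, crops included, and the job is handed in when it is done.

```bash
mkdir -p pics; cat > h.py <<'E'
import numpy as np,cv2
from bench import ctrl
def grab(n):
    ci=ctrl.camera_info(n); im,d=ctrl.get_image(n); return im,d,ci
def cloud(d,ci):
    h,w=d.shape; u,v=np.meshgrid(np.arange(w),np.arange(h))
    p=cv2.undistortPoints(np.stack([u,v],-1).reshape(-1,1,2).astype(float),np.array(ci["intrinsics"]),np.array(ci["D"])).reshape(h,w,2)
    c=np.dstack([p[...,0]*d,p[...,1]*d,d]); R=np.array(ci["R"]);t=np.array(ci["t"])
    X=(c-t)@R; X[d==0]=np.nan; return X
E
python3 - <<'E'
from h import *
for n in("scene","side"):
    im,d,ci=grab(n); np.savez(""+n,im=im,d=d,X=cloud(d,ci)); cv2.imwrite(f"pics/{n}0.png",im)
s=ctrl.get_state();print(s["position"],s["tool_rot"],s["time"],s["ft_force"])
E
```

```text
[0.25223905 0.59852744 0.2215791 ] [-6.22159173e-01 -3.07912378e+00  2.62398889e-03] 0.1 [ 0.01952688 -0.68171174 -0.74051846]
```

View pics/scene0.png

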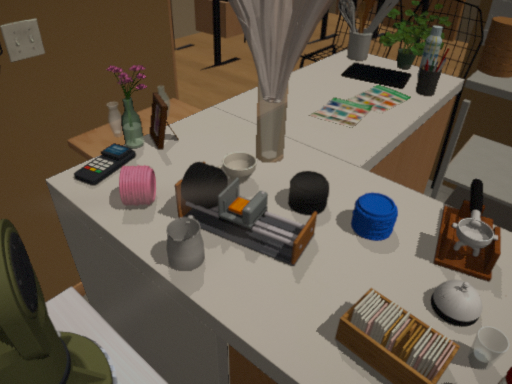

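View pics/side0.png

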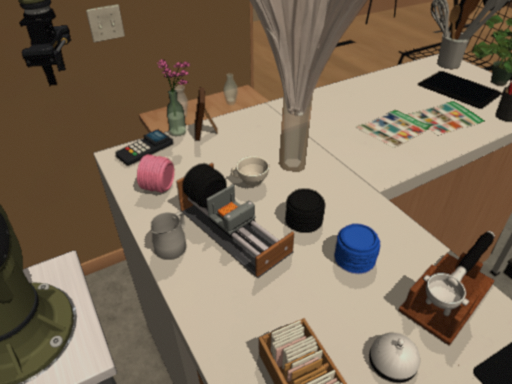

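The scene view shows the rack with the black lids at (205,187), the orange release at (238,206) and the loading end at (300,235). The pitcher is at (185,243), the cup at (239,166) and the black spare lids at (309,192). The pink stack (138,186) and the blue stack (375,216) are look-alikes by colour, so neither is meant. The side view agrees: release at (228,210), loading end at (275,250).

```bash
python3 - <<'E'
from h import *
for n,(r0,r1,c0,c1) in(("scene",(150,270,165,330)),("side",(155,280,170,300))):
    z=np.load(n+".npz"); im,X=z["im"],z["X"]; hsv=cv2.cvtColor(im,cv2.COLOR_BGR2HSV)
    m=np.zeros(im.shape[:2],bool); m[r0:r1,c0:c1]=1
    o=m&(hsv[...,0]>5)&(hsv[...,0]<20)&(hsv[...,1]>200)&(hsv[...,2]>140)
    v,u=np.nonzero(o); P=X[o]; print(n,len(u),u.min(),u.max(),v.min(),v.max(),np.nanmedian(P,0),np.nanmin(P,0),np.nanmax(P,0))
    # wood end plates
    w=m&(hsv[...,0]>5)&(hsv[...,0]<20)&(hsv[...,1]>100)&~o
    k,l,st,c=cv2.connectedComponentsWithStats(w.astype(np.uint8))
    for i in range(1,k):
        if st[i,4]>60:
            P=X[l==i];P=P[P[:,2]>.02];top=P[P[:,2]>np.nanpercentile(P[:,2],95)-.006]
            print(" wood",st[i],np.nanmean(top,0), np.nanpercentile(P,2,0),np.nanpercentile(P,98,0))
    Q=X[m]; Q=Q[(Q[:,2]>.066)&(Q[:,2]<.1)]
    bgr=im[r0:r1,c0:c1]
    cv2.imwrite(f"pics/{n}_c.png",cv2.resize(bgr,None,fx=4.5,fy=4.5,interpolation=cv2.INTER_CUBIC))
    # rod band: z of 62..
    # height map rectified near the rack
E
```

```text
scene 143 230 248 198 211 [0.48442727 0.04122118 0.05891549] [0.46487596 0.02569548 0.05593384] [0.50653552 0.05627913 0.06191382]
 wood [175 180  17  37 243] [0.41725821 0.15045844 0.09519834] [0.40719375 0.14634249 0.02090417] [0.43010897 0.15396953 0.09715792]
 wood [228 197  22  19  98] [0.47927017 0.03561131 0.06061493] [0.45624435 0.00654323 0.04555144] [0.5182999  0.06643417 0.07473275]
 wood [291 210  27  54 518] [ 0.51205877 -0.10892032  0.0616985 ] [ 0.46473834 -0.12033357  0.02111346] [ 0.56044029 -0.09542869  0.06380193]
side 91 219 235 203 214 [0.48190701 0.04510054 0.06268064] [0.46435007 0.03203286 0.05965   ] [0.50148154 0.0567377  0.0657425 ]
 wood [177 178  16  33 249] [0.41772471 0.15006327 0.09769849] [0.40742634 0.13846063 0.02149025] [0.42909251 0.15502198 0.10055448]
 wood [218 201  20  16  72] [0.47318076 0.01088964 0.08521002] [0.45859981 0.00850751 0.04979851] [0.5094133  0.07034321 0.0863386 ]
 wood [255 232  39  45 777] [ 0.51360422 -0.10687928  0.06427858] [ 0.46438982 -0.11899882  0.02114983] [ 0.5650337  -0.09681188  0.06675391]
```

View pics/scene_c.png

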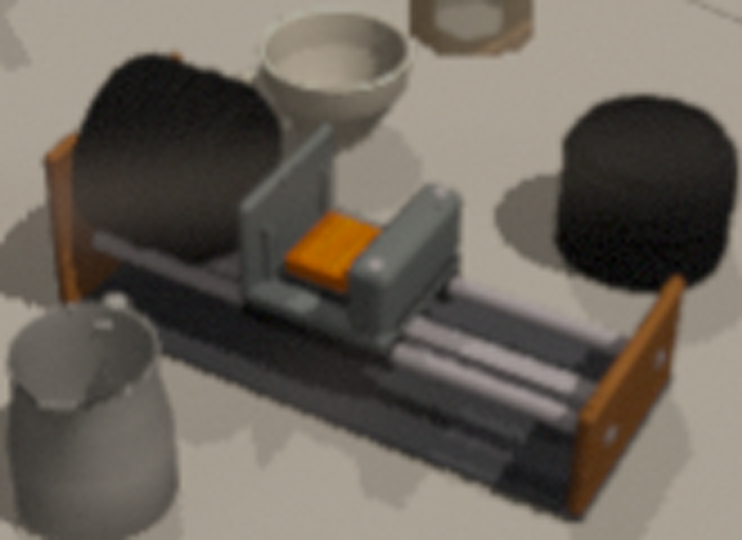

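The enlarged crop confirms it. The orange button sits in the well between the face plate (left, next to the lids) and the push block (right). The black lids lie in the rack, and the plain loading end is at the right. Next I'll fit the bar axis.

```bash
python3 - <<'E'
from h import *
from scipy.spatial.transform import Rotation as Ro
A=[];O=[]
for n,(r0,r1,c0,c1) in(("scene",(210,264,291,318)),("side",(232,277,255,294))):
    z=np.load(n+".npz"); im,X=z["im"],z["X"]; hsv=cv2.cvtColor(im,cv2.COLOR_BGR2HSV)
    m=np.zeros(im.shape[:2],bool); m[r0:r1,c0:c1]=1
    w=m&(hsv[...,0]>5)&(hsv[...,0]<20)&(hsv[...,1]>100)
    P=X[w];P=P[(P[:,2]>.03)&(P[:,2]<.058)]
    vx,vy,x,y=cv2.fitLine(P[:,:2].astype(np.float32),cv2.DIST_HUBER,0,.001,.001).ravel(); print(n,"outer plate dir deg",np.degrees(np.arctan2(vy,vx)),x,y,"extent",np.percentile((P[:,:2]-[x,y])@[vx,vy],[1,99]))
    n_=np.array([vy,-vx])*np.sign(-(-vx)*-1) # normal
    d=np.array([vy,-vx]); d=d if d[1]<0 else -d; c=np.array([x,y]); a=np.array([-d[1],d[0]])
    Q=X[150:280,165:330].reshape(-1,3); Q=Q[~np.isnan(Q[:,0])]
    s=(Q[:,:2]-c)@d; l=(Q[:,:2]-c)@a
    g=(abs(l)<.06)&(s<-.02)&(s>-.29)
    for lo,hi in((.066,.082),(.082,.09),(.09,.1)):
        k=g&(Q[:,2]>lo)&(Q[:,2]<hi); h,e=np.histogram(s[k],np.arange(-.22,0,.005)); print(lo,[(round(float(b)*1000),int(q)) for b,q in zip(e,h) if q>1])
    o=X[195:216,216:250].reshape(-1,3); hs=hsv[195:216,216:250].reshape(-1,3); o=o[(hs[:,1]>200)&(hs[:,2]>140)]
    so=(o[:,:2]-c)@d; lo_=(o[:,:2]-c)@a; print("orange s",np.nanpercentile(so,[2,50,98]),"l",np.nanpercentile(lo_,[2,50,98]),"d",d)
E
```

```text
scene outer plate dir deg 11.488907 0.5072188 -0.11286256 extent [-0.04226336  0.05281793]
0.066 [(-220, 14), (-215, 47), (-210, 101), (-185, 9), (-180, 108), (-175, 16), (-130, 15), (-125, 24), (-120, 28), (-115, 29), (-110, 134)]
0.082 [(-220, 8), (-215, 19), (-210, 54), (-185, 3), (-180, 64), (-130, 6), (-125, 43), (-120, 42), (-115, 48), (-110, 10)]
0.09 [(-220, 14), (-215, 30), (-210, 55), (-185, 40), (-180, 55)]
orange s [-0.16795852 -0.15533265 -0.14311845] l [-0.01007615  0.00834613  0.028068  ] d [ 0.19917822 -0.9799633 ]
side outer plate dir deg 12.04661 0.5229018 -0.1070071 extent [-0.05973527  0.04371482]
0.066 [(-220, 7), (-215, 53), (-210, 73), (-205, 2), (-185, 7), (-180, 136), (-175, 20), (-130, 4), (-125, 7), (-120, 8), (-115, 12), (-110, 151), (-105, 4)]
0.082 [(-220, 5), (-215, 41), (-210, 46), (-185, 4), (-180, 74), (-130, 13), (-125, 54), (-120, 52), (-115, 60), (-110, 56)]
0.09 [(-220, 9), (-215, 44), (-210, 55), (-185, 38), (-180, 91)]
orange s [-0.1654253  -0.15706179 -0.14785493] l [-0.02580048 -0.0083366   0.01015058] d [ 0.20870735 -0.9779781 ]
```

```bash
python3 - <<'E'
from h import *
P=np.concatenate([np.load(n+".npz")["X"].reshape(-1,3) for n in("scene","side")]);P=P[~np.isnan(P[:,0])&(P[:,2]>.1)&(P[:,2]<.6)]
a=np.array([.2522,.5985]);b=np.array([.4857,.029]);L=np.linalg.norm(b-a);e=(b-a)/L
t=(P[:,:2]-a)@e; l=(P[:,:2]-a)@np.array([-e[1],e[0]])
for i in np.arange(-.1,L+.12,.05):
    for j in np.arange(-.2,.3,.05):
        k=(t>i)&(t<=i+.05)&(l>j)&(l<=j+.05)
        if k.sum()>3: print("t%.2f l%.2f z%.2f-%.2f"%(i,j,*np.percentile(P[k,2],[1,99])),k.sum(),end="; ")
E
python3 -m handwheel '[[0,0,0,0,0,0,9.2],[0,0,0,0,0,0,9.2],[0,0,0,0,0,0,9.2],[0,0,0,0,0,0,9.2],[0,0,0,0,0,0,9.2],[0,0,0,0,0,0,9.4]]' 20
cat > go.py <<'E'
from h import *
import sys
from scipy.spatial.transform import Rotation as Ro
s=ctrl.get_state();R=Ro.from_rotvec(s["tool_rot"])
x=[.2036,-.979,0]
T=Ro.from_matrix(np.array([[-.2036,-.979,0],[.979,-.2036,0],[0,0,-1]]).T@np.eye(3)) if 0 else Ro.from_matrix(np.column_stack([[-.2036,.979,0],[.979,.2036,0],[0,0,-1]]))
tgt=np.array(eval(sys.argv[1]))
print("shift",R.inv().apply(tgt-s["position"]).round(4),"turn",np.degrees((R.inv()*T).as_rotvec()).round(2),"pos",s["position"].round(4),s["time"],s["ft_force"].round(1))
E
python3 go.py .4857,.029,.18
```

```text
t-0.10 l0.05 z0.34-0.34 14; t-0.05 l-0.05 z0.38-0.44 49; t-0.05 l-0.00 z0.23-0.34 202; t-0.05 l0.05 z0.30-0.34 203; t0.00 l-0.10 z0.29-0.39 249; t0.00 l-0.05 z0.23-0.44 1128; t0.00 l-0.00 z0.31-0.43 308; t0.05 l-0.10 z0.29-0.34 284; t0.05 l-0.05 z0.30-0.39 259; t0.10 l0.20 z0.21-0.22 4; t0.15 l0.20 z0.10-0.23 347; t0.15 l0.25 z0.18-0.22 20; t0.20 l0.15 z0.22-0.22 6; t0.20 l0.20 z0.10-0.23 710; t0.20 l0.25 z0.10-0.23 130; t0.25 l0.20 z0.10-0.21 122; t0.25 l0.25 z0.11-0.17 147; t0.30 l0.20 z0.10-0.13 17; t0.30 l0.25 z0.10-0.13 26; t0.45 l-0.05 z0.10-0.12 120; t0.45 l-0.00 z0.11-0.12 162; t0.45 l0.05 z0.10-0.12 6; t0.45 l0.25 z0.36-0.44 176; t0.50 l-0.05 z0.10-0.12 452; t0.50 l-0.00 z0.10-0.13 619; t0.50 l0.05 z0.11-0.11 14; t0.50 l0.20 z0.37-0.44 138; t0.50 l0.25 z0.14-0.41 836; t0.55 l-0.05 z0.10-0.11 8; t0.55 l-0.00 z0.10-0.12 107; t0.55 l0.10 z0.47-0.48 18; t0.55 l0.15 z0.40-0.48 429; t0.55 l0.20 z0.30-0.43 1638; t0.55 l0.25 z0.10-0.33 2342; t0.60 l0.15 z0.41-0.48 325; t0.60 l0.20 z0.32-0.47 2170; t0.60 l0.25 z0.10-0.35 2570; t0.65 l0.15 z0.45-0.49 165; t0.65 l0.20 z0.37-0.48 1415; t0.65 l0.25 z0.31-0.42 926; t0.70 l0.20 z0.42-0.49 537; t0.70 l0.25 z0.40-0.44 75; time: 0.85
position: [0.2523, 0.5987, 0.2219]
tool_rot: [1.989, 2.432, -0.002]
ft_force: [0.1, -0.1, 0.3]
grip_width: 0.401
grip_force: 0.0
shift [-0.6046  0.1158  0.0424] turn [-0.03  0.06 -0.3 ] pos [0.2523 0.5987 0.2219] 0.85 [ 0.1 -0.1  0.3]
```

```bash
python3 -m handwheel '[[0,-0.055,0.0105,0,0,0,0],[0,-0.055,0.0105,0,0,0,0],[0,-0.055,0.0105,0,0,0,0],[0,-0.055,0.0105,0,0,0,0],[0,-0.055,0.0105,0,0,0,0],[0,-0.055,0.0105,0,0,0,0],[0,-0.055,0.0105,0,0,0,0],[0,-0.055,0.0105,0,0,0,0],[0,-0.055,0.0105,0,0,0,0],[0,-0.055,0.0105,0,0,0,0],[0,-0.055,0.0105,0,0,0,0],[0,0,0,0,0,0,0]]'; python3 go.py .4857,.029,.1
python3 - <<'E'
from h import *
s=ctrl.get_state();im,d,ci=grab("wrist");cv2.imwrite("pics/w1.png",im)
R=np.array(ci["R"]);t=np.array(ci["t"])
X=cloud(d,ci); np.savez("wr",im=im,d=d,X=X)
hsv=cv2.cvtColor(im,cv2.COLOR_BGR2HSV);o=(hsv[...,0]>5)&(hsv[...,0]<20)&(hsv[...,1]>200)&(hsv[...,2]>120)&(abs(X[...,2]-.06)<.012)&(abs(X[...,1]-.04)<.05)
print(o.sum());P=X[o];dd=np.array([.2036,-.979]);a=np.array([.979,.2036]);c=np.array([.4833,.0407])
print(np.nanmedian(P,0),np.nanpercentile((P[:,:2]-c)@dd,[2,98]),np.nanpercentile((P[:,:2]-c)@a,[2,98]))
E
```

```text
time: 2.35
position: [0.4895, 0.0249, 0.2226]
tool_rot: [1.992, 2.427, -0.001]
ft_force: [-0.1, 0.3, -0.3]
grip_width: 0.007
grip_force: 0.0
shift [ 0.0049 -0.003   0.1225] turn [ 0.01  0.09 -0.51] pos [0.4895 0.0249 0.2226] 2.35 [-0.1  0.3 -0.3]
1086
[0.48722499 0.04012641 0.06001637] [-0.01521488  0.01869238] [-0.016097    0.02354487]
```

View pics/w1.png

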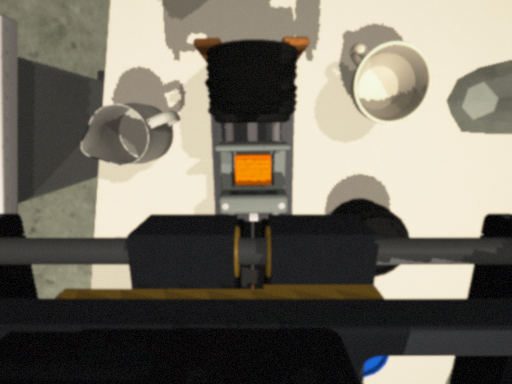

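The wrist view shows the release at (253,169) just ahead of the push block at (253,205), with the rack lined up with the tool. The measured release centre is (0.487, 0.040), so the tool needs to go 12 mm towards the push block from there. I'll descend into the well next.

```bash
python3 -m handwheel '[[0,0.003,0.001,0.03,0,0,0],[0,0,0,0.04,0,0,0],[0,0,0,0.03,0,0,0],[0,0,0,0.02,0,0,0],[0,0,0,0.015,0,0,0],[0,0,0,0.0,0,0,0]]'; python3 go.py .4897,.0281,.055
python3 - <<'E'
from h import *
im,d,ci=grab("scene");im2,_,_=grab("side")
cv2.imwrite("pics/s2.png",np.hstack([cv2.resize(im[130:270,165:305],(400,400)),cv2.resize(im2[130:270,165:305],(400,400))]))
E
```

```text
time: 3.15
position: [0.4881, 0.0341, 0.0866]
tool_rot: [-1.98, -2.437, 0.003]
ft_force: [-0.0, 0.1, -0.2]
grip_width: 0.005
grip_force: 0.0
shift [-0.0062  0.0004  0.0316] turn [-0.13  0.    0.08] pos [0.4881 0.0341 0.0866] 3.15 [-0.   0.1 -0.2]
```

View pics/s2.png

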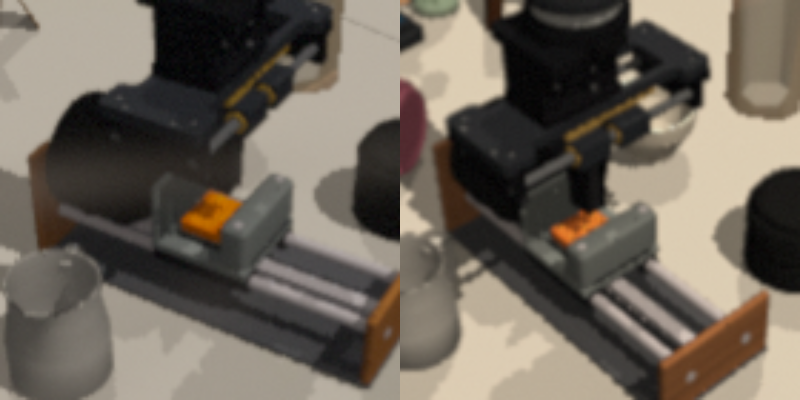

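```bash
python3 - <<'E'
from h import *
p=ctrl.get_state()["position"]; print(p)
for n in("scene","side"):
    ci=ctrl.camera_info(n)
    for q in(p,[.4873,.0398,.062],p+[0,0,.05]):
        u=cv2.projectPoints(np.array([q],float),cv2.Rodrigues(np.array(ci["R"]))[0],np.array(ci["t"]),np.array(ci["intrinsics"]),np.array(ci["D"]))[0].ravel()
        print(n,u.round(1),"crop",((u-[165,130])*400/140).round())
E
```

```text
[0.48949857 0.03385308 0.08811147]
scene [243.  193.3] crop [223. 181.]
scene [240.1 202.6] crop [215. 207.]
scene [243.2 173.2] crop [223. 123.]
side [231.5 201.7] crop [190. 205.]
side [229.9 209.3] crop [185. 226.]
side [230.4 184.2] crop [187. 155.]
```

```bash
python3 -m handwheel '[[0,-0.0055,0,0,0,0,0],[0,0,0,0.012,0,0,0],[0,0,0,0.008,0,0,0],[0,0,0,0,0,0,0]]'; python3 -m handwheel '[[0,0,0,0.007,0,0,0],[0,0,0,0.006,0,0,0],[0,0,0,0,0,0,0],[0,0,0,0,0,0,0]]'
```

```text
time: 3.75
position: [0.4893, 0.0278, 0.0665]
tool_rot: [-1.982, -2.436, 0.003]
ft_force: [-0.3, -0.7, 0.2]
grip_width: 0.004
grip_force: 0.0
time: 4.25
position: [0.4908, 0.028, 0.055]
tool_rot: [1.982, 2.437, 0.001]
ft_force: [-0.8, -0.1, 4.4]
grip_width: 0.005
grip_force: 2.7
```

```bash
python3 -m handwheel '[[0,0,0,0.0015,0,0,0],[0,0,0,0,0,0,0]]'; python3 -m handwheel '[[0,0,0,0.0005,0,0,0],[0,0,0,0,0,0,0]]'
```

```text
time: 4.5
position: [0.4909, 0.0281, 0.0543]
tool_rot: [1.982, 2.437, 0.002]
ft_force: [-3.2, 0.1, 10.4]
grip_width: 0.002
grip_force: 5.7
time: 4.75
position: [0.491, 0.028, 0.0542]
tool_rot: [1.982, 2.437, 0.002]
ft_force: [-4.0, -0.5, 15.4]
grip_width: 0.0
grip_force: 7.4
```

```bash
python3 -m handwheel '[[0,0,0,-0.0007,0,0,0],[0,-0.005,0,0,0,0,0],[0,-0.008,0,0,0,0,0],[0,-0.008,0,0,0,0,0],[0,-0.008,0,0,0,0,0],[0,0,0,0,0,0,0]]'
```

```text
time: 5.5
position: [0.497, -0.0008, 0.0543]
tool_rot: [1.983, 2.436, 0.002]
ft_force: [-2.8, -0.9, 9.4]
grip_width: 0.006
grip_force: 4.7
```

```bash
python3 -m handwheel '[[0,-0.008,0,0,0,0,0],[0,-0.01,0,0,0,0,0],[0,-0.01,0,0,0,0,0],[0,-0.01,0,0,0,0,0],[0,-0.006,0,0,0,0,0],[0,0,0,0,0,0,0]]'; python3 - <<'E'
from h import *
im,d,ci=grab("scene");im2,_,_=grab("side")
cv2.imwrite("pics/s3.png",np.hstack([cv2.resize(im[140:280,185:325],(400,400)),cv2.resize(im2[140:280,165:305],(400,400))]))
E
```

```text
time: 6.25
position: [0.5061, -0.0439, 0.0543]
tool_rot: [1.982, 2.436, 0.002]
ft_force: [-0.5, -0.1, 8.8]
grip_width: 0.006
grip_force: 4.5
```

View pics/s3.png

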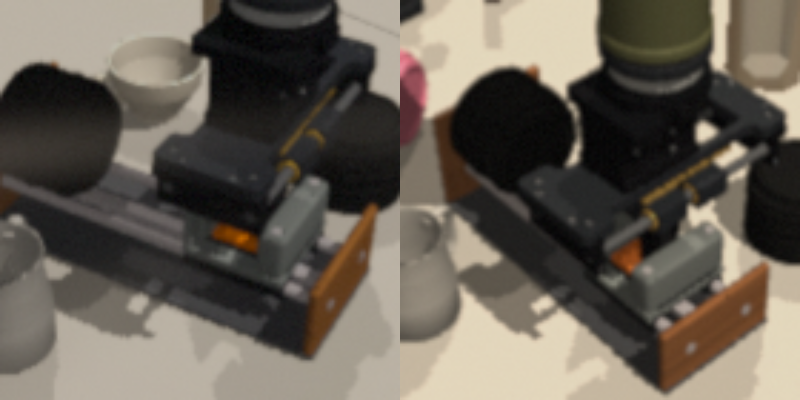

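The follower travels with the fingers, the rack hasn't moved and the lids still lie in it. About 20–25 mm remains before the loading plate.

```bash
python3 -m handwheel '[[0,-0.006,0,0,0,0,0],[0,-0.006,0,0,0,0,0],[0,-0.003,0,0,0,0,0],[0,0,0,0,0,0,0]]';python3 -m handwheel '[[0,-0.003,0,0,0,0,0],[0,0,0,0,0,0,0]]';python3 -m handwheel '[[0,-0.002,0,0,0,0,0],[0,0,0,0,0,0,0]]'
```

```text
time: 6.85
position: [0.5091, -0.058, 0.0543]
tool_rot: [1.982, 2.437, 0.003]
ft_force: [-1.8, 1.5, 8.8]
grip_width: 0.006
grip_force: 4.5
time: 7.1
position: [0.5097, -0.0608, 0.0543]
tool_rot: [1.982, 2.437, 0.003]
ft_force: [-2.0, 1.8, 9.8]
grip_width: 0.005
grip_force: 4.6
time: 7.35
position: [0.5101, -0.0626, 0.0543]
tool_rot: [1.982, 2.437, 0.003]
ft_force: [-1.8, 0.9, 9.3]
grip_width: 0.006
grip_force: 4.6
```

```bash
for i in 1 ; do python3 -m handwheel '[[0,-0.002,0,0,0,0,0],[0,0,0,0,0,0,0]]'|grep -E "pos|ft_f";python3 -m handwheel '[[0,-0.0015,0,0,0,0,0],[0,0,0,0,0,0,0]]'|grep -E "pos|ft_f";python3 -m handwheel '[[0,-0.001,0,0,0,0,0],[0,0,0,0,0,0,0]]'|grep -E "pos|ft_f"; done
```

```text
position: [0.5105, -0.0646, 0.0543]
ft_force: [-1.4, 0.9, 9.0]
position: [0.5107, -0.0655, 0.0543]
ft_force: [-2.4, 2.5, 9.8]
position: [0.5107, -0.0656, 0.0543]
ft_force: [-3.1, 4.0, 9.4]
```

```bash
python3 -m handwheel '[[0,-0.001,0,0,0,0,0],[0,0,0,0,0,0,0]]'|grep -E "pos|ft_f"; python3 - <<'E'
from h import *
im,d,ci=grab("scene");im2,d2,c2=grab("side")
cv2.imwrite("pics/s4.png",np.hstack([cv2.resize(im[140:280,185:325],(400,400)),cv2.resize(im2[140:280,165:305],(400,400))]))
E
```

```text
position: [0.5108, -0.0657, 0.0543]
ft_force: [-2.4, 4.4, 10.9]
```

View pics/s4.png

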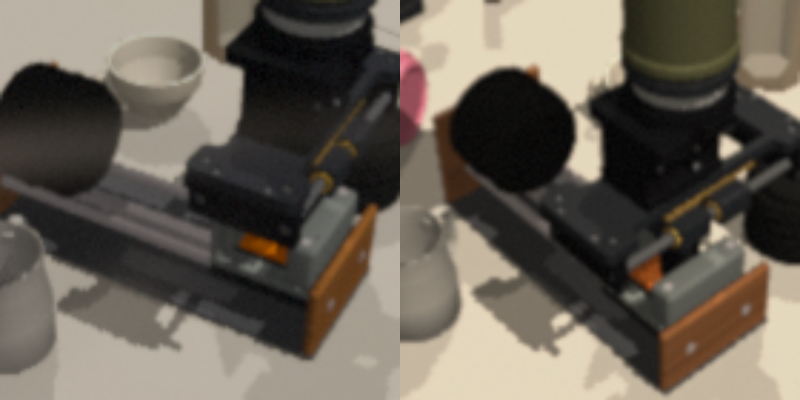

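The follower stands against the loading plate with almost no gap and the rack is in place. One small firming push, then I'll relax and lift straight up.

```bash
python3 -m handwheel '[[0,-0.002,0,0,0,0,0],[0,0,0,0,0,0,0],[0,0,0,0,0,0,0]]'|grep -E "pos|ft_f"; python3 -m handwheel '[[0,0.002,0,0,0,0,0],[0,0,0,-0.004,0,0,0],[0,0,0,-0.008,0,0,0],[0,0,0,-0.02,0,0,0],[0,0,0,-0.04,0,0,0],[0,0,0,-0.05,0,0,0],[0,0,0,-0.03,0,0,0],[0,0,0,0,0,0,0],[0,0,0,0,0,0,0]]'
python3 - <<'E'
from h import *
d_=np.array([.2036,-.979]);ax=np.array([.979,.2036])
for n in("scene","side"):
    im,d,ci=grab(n);X=cloud(d,ci);cv2.imwrite(f"pics/f_{n}.png",im)
    Q=X.reshape(-1,3);Q=Q[~np.isnan(Q[:,0])];c=np.array([.515,-.11]);s=(Q[:,:2]-c)@d_;l=(Q[:,:2]-c)@ax
    k=(abs(l)<.05)&(s>-.12)&(s<.01)&(Q[:,2]>.076)&(Q[:,2]<.1);h,e=np.histogram(s[k],np.arange(-.12,.01,.005));print([(round(float(b)*1000),int(q)) for b,q in zip(e,h) if q>1])
    hsv=cv2.cvtColor(im,cv2.COLOR_BGR2HSV);o=(hsv[...,0]>5)&(hsv[...,0]<20)&(hsv[...,1]>200)&(hsv[...,2]>140)&(abs(X[...,1]+.055)<.04)&(abs(X[...,0]-.51)<.04)&(X[...,2]>.045)
    print(n,o.sum(),np.nanmedian(X[o],0))
a=cv2.imread("pics/f_scene.png")[140:280,165:325];b=cv2.imread("pics/f_side.png")[140:280,165:305]
cv2.imwrite("pics/s5.png",np.hstack([cv2.resize(a,(420,400)),cv2.resize(b,(380,400))]))
E
```

```text
position: [0.5109, -0.0661, 0.0542]
ft_force: [-3.3, 8.4, 11.6]
time: 9.95
position: [0.5095, -0.0688, 0.2042]
tool_rot: [-1.982, -2.436, 0.002]
ft_force: [-0.1, 0.4, -0.5]
grip_width: 0.003
grip_force: 0.0
[(-90, 21), (-85, 175), (-80, 9), (-35, 14), (-30, 59), (-25, 69), (-20, 72), (-15, 89), (-10, 10)]
scene 201 [ 0.50346665 -0.05292583  0.06081504]
[(-95, 5), (-90, 58), (-85, 215), (-80, 7), (-35, 22), (-30, 71), (-25, 69), (-20, 80), (-15, 113)]
side 136 [ 0.50138542 -0.05020305  0.0642126 ]
```

View pics/s5.png

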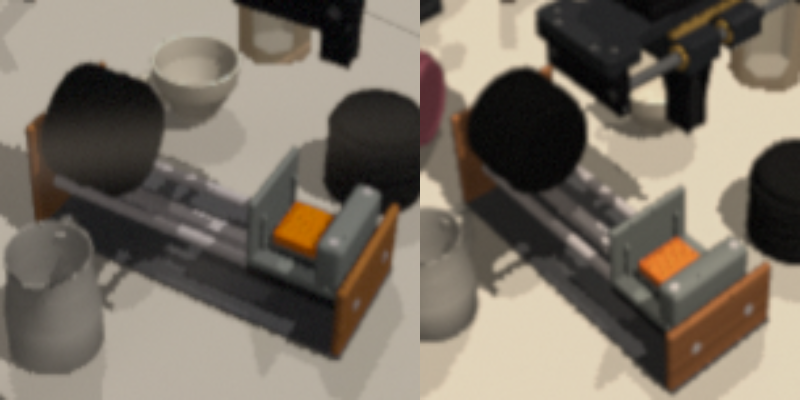

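The follower is home: it travelled about 96 mm and its push block is against the loading plate. The release is up, the lids and the other things are undisturbed, and the gripper is clear.

```bash
python3 -c "
from bench import ctrl
print(ctrl.close_job())"
```

```text
the job is handed in; nothing more can be done
None
```

The job is handed in at about 10 s of the 32 s limit: the follower stands home against the loading end with its release up, and the final images show the rack, lids, cup and pitcher unmoved; no verdict was returned.

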